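Stack the sample cases and hold the release key turned

ROBOT

A 6-joint arm with a two-finger parallel gripper is mounted at the origin on the work surface. World frame = base frame: x ahead of the robot, y to its left, z up, the work surface at z = 0. Lengths are in m, angles in rad, forces in N, time in s.
With the tool pointing down it reaches from about 0.35 to 1 m from the base axis. Payload 7.1 kg.
Tool frame: the origin (TCP) lies at the very end of the fingers, on their centre line; the grasp point (between the pads) lies 19 mm behind it; z points along the fingers, y is the line along which they close (so a half turn about z gives the same grasp; the last joint's range is limited). The gripper opens to 85 mm and grips with 20 to 120 N. Pads are 22 mm wide; open, the fingers measure 114 mm over their backs; the gripper's body (76 mm by 85 mm) begins 54 mm behind the grasp point. The pads swing forward as they close: fully open they stand 13 mm farther back than shut.
Start: joints at [1.326, 0.423, 1.63, -0, 1.089, -0.019], TCP at [0.14, 0.609, 0.231] pointing down, gripper open.
Joint ranges: [-3, 3], [-0.9, 2.11], [0.09, 2.58], [-1.31, 4.45], [0.11, 2.69], [-2.54, 2.54]. Speed limits (rad/s): [2.39, 2.39, 3.01, 3.14, 3.14, 3.14].

INTERFACE

Orientations are given as [roll, pitch, yaw] about the fixed x, y, z axes, in that order (R = Rz(yaw) Ry(pitch) Rx(roll)).
In Python, from cell import robot, ik, imaging gives the robot as it stands. Calls block until the motion is done:
- robot.move_pose(position, orientation): joint-space move of the TCP to a pose.
- robot.servo_line(position, rate=0.15, attitude=None): straight line of the TCP; attitude=None keeps the orientation; rate is the mean speed in m/s.
- robot.movej(angles): joint-space move.
- robot.move_gripper(opening): opening from 0.0 (shut) to 1.0 (fully open); the grip force is fixed at half the most; returns when the fingers have stopped.
- robot.pause(seconds).
- ik(position, orientation): joint angles nearest the present ones, or None.
- robot.read_state(): the state.
- imaging.camera(name): name is "scene" or "top"; returns a dict with "pixels" (480x640x3 uint8, red, green, blue), "camera_matrix" (3x3 intrinsics, pixels), "eye" and "attitude" of the camera in the world. Camera axes: x right, y down, z forward; pixel columns grow to the right and rows downward; lengths in m; the calibration is good to about 2 mm. A picture is of the moment at which its call begins. There is no depth.
A pose or a line that the arm cannot do raises robot.IKError and nothing moves.
- robot.close_job(): hands the job in; it is judged then, once.
The state is a dict: "time_s": time; "joint_positions": joint angles; "joint_vel": joint speeds; "effort": joint torques, N m; "position": TCP position; "ee_rot": TCP orientation; "ft_force": force on the tool from outside, world axes, zero at the start; "wrist_torque": the same for the moment, N m; "opening": opening from 0.0 (shut) to 1.0 (fully open); "grip_force": force on a finger pad.
Only numpy, scipy, OpenCV 4.12 (cv2) and the standard library are available. Lean on these libraries where they do the work, as an engineer would, in place of code of your own. Each camera call takes 0.05 s, during which the arm holds its last target. There are 200 camera calls.

TASK

Log in the sample cases: stack the two loose cases squarely on the one that lies on the reader pad, so that the three make one straight column. Then take the key from its wooden holder, push it fully home in the lock of the grey key box, easing it past the sticky pins, turn it a quarter turn clockwise to its stop and finish still holding it turned, as it springs back when let go. Leave the pad's case where it is and do not disturb the beaker, the bottle or the mouse.

Things in the scene. Friction and masses are not known exactly. Their poses are not given: they have to be found in the camera images.
- pad: reader pad, a fixed black slab 140 (x) x 130 (y) x 12 mm; origin at the centre of its underside, on the table
- case_base: the first case of the column, lying loose on the pad: a closed rectangular sample case with a grey bottom, white lid and steel latch, 90 (its x) x 56 (its y) x 34 mm high, flat top and bottom with nothing interlocking. Origin at the centre of its underside, z up; about 0.2 kg
- case_a: loose case on the table, a closed rectangular sample case with a grey bottom, white lid and steel latch, 90 (its x) x 56 (its y) x 34 mm high, flat top and bottom with nothing interlocking. Origin at the centre of its underside; about 0.15 kg. case_a and case_b are alike and may be stacked in either order, either way round
- case_b: the other loose case, the same as case_a
- keybox: grey fixed key box 104 x 104 mm, 50 mm high, with a square steel collar (44 x 44 mm, 6 mm high, its top at 56 mm) in the middle of its top. Origin at the centre of its underside; x along the length of the keyway slot
- keyway (a point): centre of the lock's mouth, level with the collar's top, on the lock's upright axis; x along the slot. Mouth 25.6 (x) x 15.6 (y) mm, narrowing over 6 mm to a fixed slot 17.6 x 7.6 mm, 5 mm thick; the plug's slot (18 x 8 mm) is under it. Two sprung pins lean into that, 11 to 31 mm below the mouth; passing them takes about 10 to 17 N, wiggling helps. Key home: tip 38 mm below this point
- plug (a joint): angle of the lock's plug in rad: 0 at rest (slot in line with the fixed slot), grows clockwise seen from above, stop at 1.5. A spring turns it back (0.025 N m at rest, 0.085 N m at the stop). The key has about 0.13 rad of play in it. It can turn only when within about 3 mm of home, the bow resting on the collar; once turned the key cannot be pulled out
- holder: fixed wooden key holder 75 (x) x 50 (y) x 46 mm high with a slot 18 x 8 mm, 41 mm deep, in which the key stands upright; origin at the centre of its underside, slot length along x
- key: loose key standing upright in the holder, 74 mm long, 0.06 kg. Origin at the blade's tip (its lowest point), z up along the key. Steel blade 16 (x) x 6 (y) mm with a round tip, from 0 to 24 mm; round neck of 6 mm diameter from 24 to 38 mm; black bow 34 (x) x 10 (y) x 36 mm from 38 to 74 mm, to be pinched across its 10 mm. It looks and fits the same after a half turn about z. In the holder the bow's underside rests on the holder's top
- beaker: glass beaker, 70 mm across, 90 mm high, a bystander; origin at the centre of its underside
- wash_bottle: white bottle with a cap, 60 mm across, 150 mm high, a bystander; origin at the centre of its underside
- mouse: small round black computer mouse, 62 mm across, 34 mm high, a bystander; origin at the centre of its underside
Not all that is in view belongs to the job. What is shaped like the case_base but pink is not meant.

How it is judged:
On the way, in this order (a step that is already met when the one before it is completed fails the run):
1. one loose case lies squarely on the pad's case and is let go (((horizontal distance between case_a and case_base below 0.01 m and z of case_a in the frame of case_base between 0.03 and 0.038 m and angle between the x axis of case_a and the x axis of case_base, either way round below 0.15 rad and angle between case_a's own z axis and vertical below 0.06 rad and contact force between the fingers and case_a below 0.1 N) or (horizontal distance between case_b and case_base below 0.01 m and z of case_b in the frame of case_base between 0.03 and 0.038 m and angle between the x axis of case_b and the x axis of case_base, either way round below 0.15 rad and angle between case_b's own z axis and vertical below 0.06 rad and contact force between the fingers and case_b below 0.1 N))), for 0.2 s.
2. both loose cases make a straight column of three on the pad and are let go (horizontal distance between case_base and pad below 0.025 m and z of case_base in the frame of pad below 0.016 m and angle between case_base's own z axis and vertical below 0.05 rad and contact force between the fingers and case_a below 0.1 N and contact force between the fingers and case_b below 0.1 N and contact force between the fingers and case_base below 0.1 N and ((horizontal distance between case_a and case_base below 0.01 m and z of case_a in the frame of case_base between 0.03 and 0.038 m and angle between the x axis of case_a and the x axis of case_base, either way round below 0.15 rad and angle between each of case_a, case_b's own z axis and vertical below 0.06 rad and horizontal distance between case_b and case_a below 0.01 m and z of case_b in the frame of case_a between 0.03 and 0.038 m and angle between the x axis of case_b and the x axis of case_a, either way round below 0.15 rad) or (horizontal distance between case_b and case_base below 0.01 m and z of case_b in the frame of case_base between 0.03 and 0.038 m and angle between the x axis of case_b and the x axis of case_base, either way round below 0.15 rad and angle between each of case_b, case_a's own z axis and vertical below 0.06 rad and horizontal distance between case_a and case_b below 0.01 m and z of case_a in the frame of case_b between 0.03 and 0.038 m and angle between the x axis of case_a and the x axis of case_b, either way round below 0.15 rad))), for 0.3 s.
3. the key is fully home in the lock (z of key in the frame of keybox below 0.0222 m and horizontal distance between key and keyway below 0.004 m and angle between key's own z axis and vertical below 0.12 rad), for 0.2 s.
4. the key, home and held by the fingers, has turned the lock a quarter clockwise (all of step 3 and value of joint plug above 1.25 rad and contact force between the fingers and key above 1 N), for 0.2 s.
At the end, for the whole second after the job is handed in: The three cases stand in one column on the pad, untouched (each within 10 mm and 0.15 rad of the one below, upright; the lowest within 25 mm of the pad's centre); the key is fully home in the lock (within 4 mm) and the fingers hold it with the plug beyond 1.25 rad of its 1.5 rad turn (all of step 2 and all of step 4); the arm keeps its last pose, push and grip.
It fails at once if a bystander is pushed away or knocked over (distance of any of beaker, wash_bottle, mouse from where it was at the start of the episode above 0.03 m or angle between any of beaker, wash_bottle, mouse's own z axis and vertical above 0.5 rad).
It fails at once if the pad's case is shifted from where it lay (distance of case_base from where it was at the start of the episode above 0.015 m).
It also fails if it takes over 72 s, if anything falls off the work surface, if the arm or the gripper's body presses on something with over 40 N, if the wrist force passes 120 N, or if a joint passes its speed limit or range.

## Working session

There is one attempt and no reset: what is moved stays moved. The work goes in short steps, each a Python script; the robot and the scene stay as the last script left them, time stands still between calls to the robot, and variables do not carry over. Pictures are saved under pics/ and viewed, at most 10 in all, crops included, and the job is handed in when it is done.

```bash
mkdir -p pics; ls; python3 - <<'E'
from cell import robot, ik, imaging
import cv2,numpy as np
for n in("top","scene"):
    c=imaging.camera(n);cv2.imwrite(f"pics/{n}0.png",c["pixels"][:,:,::-1])
    print(n,c["camera_matrix"],c["eye"],c["attitude"])
print(robot.read_state())
E
```

```text
pics
top [[584.03947636   0.         317.47086262]
 [  0.         584.03947636 247.9089    ]
 [  0.           0.           1.        ]] [ 0.32094587 -0.00372304  1.25015988] [-2.95331718e+00 -2.07785765e-04 -1.55681506e+00]
scene [[543.30116373   0.         317.88868615]
 [  0.         543.30116373 242.16158442]
 [  0.           0.           1.        ]] [ 1.30145    -0.15014224  0.77558929] [-2.31097402  0.01697923  1.38544924]
{'time_s': 0.1, 'joint_positions': array([ 1.32597776e+00,  4.23789145e-01,  1.63061968e+00, -1.81096973e-05,
        1.08859511e+00, -1.90117398e-02]), 'joint_vel': array([ 0.00019298, -0.00170728, -0.00175202,  0.00104127,  0.00021785,
       -0.00031954]), 'effort': array([ 2.74723681e-05, -5.58425725e+01, -2.82445228e+01,  1.72770189e-05,
        3.09258088e-03,  6.51525980e-06]), 'position': array([0.13979884, 0.60865258, 0.23060559]), 'ee_rot': array([-3.14018133e+00, -1.07991917e-05,  2.91579423e+00]), 'ft_force': array([-0.03471749, -0.50897084,  0.46706674]), 'wrist_torque': array([ 0.00713284, -0.06024312,  0.04727506]), 'grip_force': 0.0, 'opening': 1.0026334569280289}
```

View pics/top0.png

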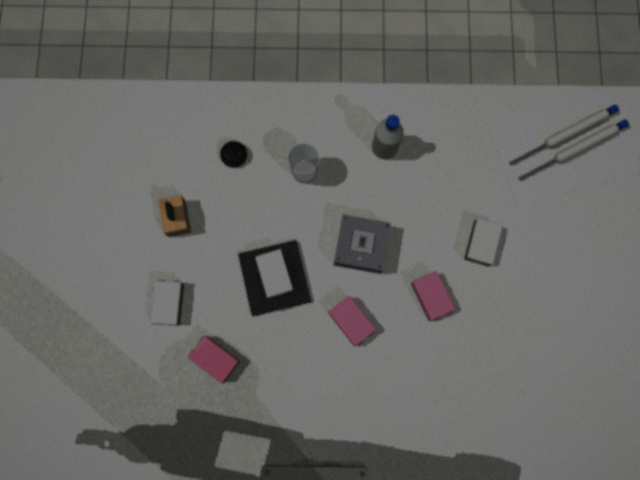

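View pics/scene0.png

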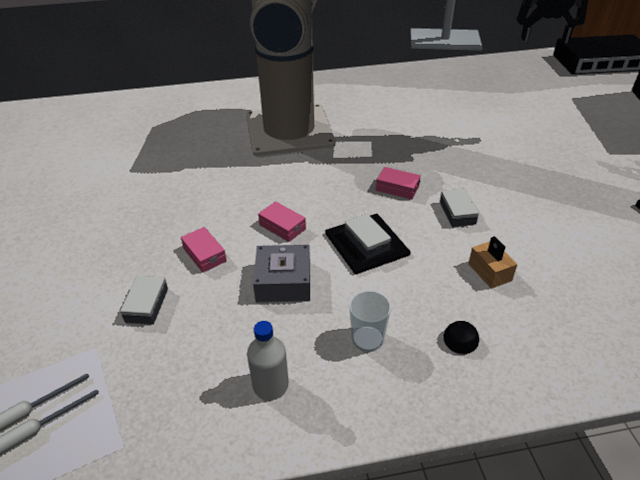

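Top view: the white-lidded cases are at (167,302) and (485,242), and the base case is on the pad at (274,273). The three pink boxes at (213,359), (352,320) and (433,296) are decoys. The flat patch at (243,452) is floor light. The keybox is at (362,243), the holder and key at (174,214), the beaker at (304,163), the bottle at (388,137) and the mouse at (234,154). The white, grey-bottomed boxes fit the description. I'll confirm them in one enlarged crop.

```bash
cat > h.py <<'E'
from cell import robot, ik, imaging
import cv2,numpy as np
from scipy.spatial.transform import Rotation as R
def cam(n):
    c=imaging.camera(n);c["R"]=R.from_euler("xyz",c["attitude"]).as_matrix();return c
def unproj(c,uv,z):
    uv=np.atleast_2d(uv).astype(float)
    d=np.c_[uv,np.ones(len(uv))]@np.linalg.inv(c["camera_matrix"]).T@c["R"].T
    return (c["eye"]+d*((z-c["eye"][2])/d[:,2])[:,None])[:,:2]
def proj(c,P):
    q=(np.atleast_2d(P)-c["eye"])@c["R"]@c["camera_matrix"].T
    return q[:,:2]/q[:,2:]
def ortho(c,ctr,z,half,res):
    """picture of the plane z around ctr, res m/pixel; up=+x, left=+y"""
    n=int(2*half/res);i=np.arange(n)
    X=ctr[0]+half-i*res;Y=ctr[1]+half-i*res
    g=np.stack(np.meshgrid(X,Y,indexing="ij"),-1).reshape(-1,2)
    uv=proj(c,np.c_[g,np.full(len(g),z)]).astype(np.float32).reshape(n,n,2)
    return cv2.remap(c["pixels"],uv[...,0],uv[...,1],cv2.INTER_CUBIC)
def box(c,uv,win,z,f):
    """min-area rectangle on plane z of the blob under pixel uv where f(pixels) holds"""
    m=f(c["pixels"].astype(int)).astype(np.uint8);mm=np.zeros_like(m)
    u,v=uv;mm[v-win:v+win,u-win:u+win]=m[v-win:v+win,u-win:u+win]
    k,l,s,_=cv2.connectedComponentsWithStats(mm)
    b=(l==1+np.argmax(s[1:,4])).astype(np.uint8)
    cn=cv2.findContours(b,0,cv2.CHAIN_APPROX_NONE)[0][0][:,0]
    r=cv2.minAreaRect((unproj(c,cn,z)*1000).astype(np.float32))
    p=cv2.boxPoints(r);e=p[1]-p[0];e2=p[2]-p[1]
    if np.hypot(*e2)>np.hypot(*e):e=e2
    return np.array(r[0])/1000,np.arctan2(e[1],e[0])%np.pi,r[1]
E
python3 - <<'E'
from h import *
c=cam("top"); t=[]
for n,uv,z in(("a",(167,302),.034),("b",(485,242),.034),("base",(274,273),.046)):
    for th in (-25,):
        px=c["pixels"][uv[1],uv[0]].astype(int)
        print(n,px,box(c,uv,40,z,lambda p:(abs(p-px).max(-1)<30)))
for uv,z in(((167,302),.034),((485,242),.034),((274,273),.046),((362,243),.056),((174,214),.046),((352,320),.034)):
    ctr=unproj(c,uv,z)[0];print(uv,ctr)
    t.append(cv2.resize(ortho(c,ctr,z,.08,.001),(260,260),interpolation=2)[:,:,::-1])
cv2.imwrite("pics/crop.png",np.vstack([np.hstack(t[:3]),np.hstack(t[3:])]))
E
```

```text
a [115 117 116] (array([0.43595007, 0.31327628]), np.float32(0.04968635), (170.07565307617188, 166.57269287109375))
b [122 123 121] (array([ 0.57260327, -0.35668167]), np.float32(1.5848051), (171.23219299316406, 176.60035705566406))
base [119 121 120] (array([0.49809546, 0.09113127]), np.float32(1.5862104), (166.1893310546875, 166.6155242919922))
(167, 302) [0.43356723 0.31104768]
(485, 242) [ 0.57040829 -0.35635574]
(274, 273) [0.49592027 0.08897954]
(362, 243) [ 0.56017172 -0.09347019]
(174, 214) [0.61933923 0.30470754]
(352, 320) [ 0.40166783 -0.07436744]
```

View pics/crop.png

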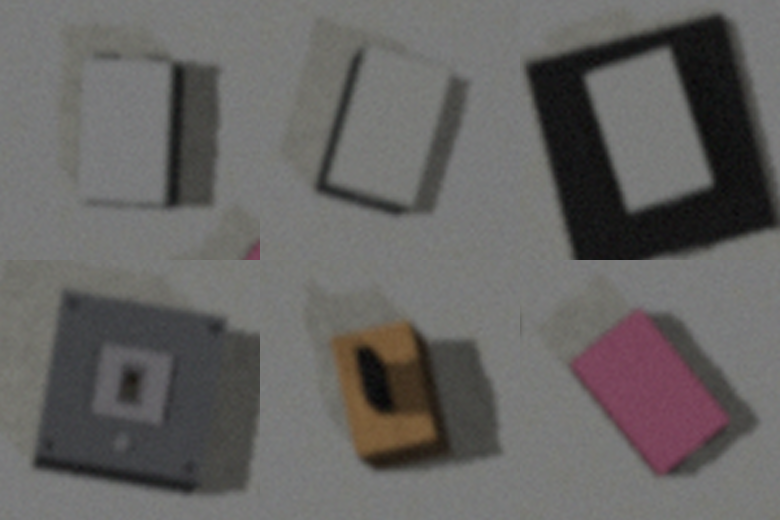

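The crop confirms both white-lidded cases; the pink box is a decoy. The slots of the keybox and holder both run roughly along the image vertical. Next I fit rectangles of known size in both cameras.

```bash
cat >> h.py <<'E'
from scipy.optimize import minimize
def fit(cams,ctr,yaw,size,z,sign=0,half=.11,span=.02):
    """pose (x,y,yaw) of a horizontal rectangle of known size by edge strength"""
    res=.0005;G=[]
    for c in cams:
        im=cv2.GaussianBlur(ortho(c,ctr,z,half,res).astype(np.float32).mean(2),(0,0),3)
        G.append((-cv2.Sobel(im,5,0,1),-cv2.Sobel(im,5,1,0)))
    L,W=size;t=np.linspace(-.45,.45,60)
    def score(p,k=None):
        co,si=np.cos(p[2]),np.sin(p[2]);s=0
        for j,(gx,gy) in enumerate(G):
            if k is not None and k!=j: continue
            for n,l in(((1,0),0),((-1,0),0),((0,1),1),((0,-1),1)):
                q=np.array([n[0]*L/2+t*W*abs(n[1]) *0,n[1]*W/2+t*0]).T if 0 else np.c_[n[0]*L/2+(t*L if l else 0*t),n[1]*W/2+(0*t if l else t*W)]
                X=p[0]+q[:,0]*co-q[:,1]*si;Y=p[1]+q[:,0]*si+q[:,1]*co
                nx,ny=n[0]*co-n[1]*si,n[0]*si+n[1]*co
                r=((ctr[0]+half-X)/res).astype(np.float32)[:,None];cc=((ctr[1]+half-Y)/res).astype(np.float32)[:,None]
                m=(cv2.remap(gx,cc,r,1)*nx+cv2.remap(gy,cc,r,1)*ny).mean()
                s+=abs(m) if sign==0 else max(0,sign*m)
        return -s
    out=[]
    for k in [None]+list(range(len(cams))):
        b=min(((score((ctr[0]+dx,ctr[1]+dy,yaw+a),k),ctr[0]+dx,ctr[1]+dy,yaw+a) for dx in np.arange(-span,span+.001,.004) for dy in np.arange(-span,span+.001,.004) for a in np.arange(-.3,.31,.06)))
        o=minimize(lambda p:score((p[0]*.01,p[1]*.01,p[2]*.1),k),[b[1]*100,b[2]*100,b[3]*10],method="Nelder-Mead")
        out.append(np.r_[o.x*[.01,.01,.1],-o.fun])
    return np.round(out,4)
E
sed -i 's/q=np.array.*if 0 else /q=/' h.py
python3 - <<'E'
from h import *
C=[cam("top"),cam("scene")]
for n,ct,yaw,sz,z,sg in (("a",(.4336,.311),0,(.09,.056),.034,-1),("b",(.5704,-.3564),-.25,(.09,.056),.034,-1),
 ("base",(.496,.089),.3,(.09,.056),.046,-1),("pad",(.496,.089),.25,(.14,.13),.012,1),
 ("box",(.56,-.0935),-.15,(.104,.104),.05,0),("collar",(.56,-.0935),-.15,(.044,.044),.056,-1),("mouth",(.56,-.0935),-.15,(.0256,.0156),.056,1),
 ("holder",(.619,.305),.2,(.075,.05),.046,0),("keytop",(.619,.305),.2,(.034,.010),.082,1)):
    print(n,fit(C,ct,yaw,sz,z,sg,span=.012 if n in("mouth","collar") else .02).tolist())
E
```

```text
a [[0.4326, 0.3157, -0.0492, 242.9659], [0.4315, 0.3152, -0.0437, 80.3556], [0.4329, 0.3159, -0.0506, 167.5893]]
b [[0.5731, -0.3554, -0.2724, 301.5513], [0.5733, -0.3558, -0.2817, 121.6969], [0.573, -0.3552, -0.2696, 182.3556]]
base [[0.4965, 0.0906, 0.3162, 530.2233], [0.4967, 0.0902, 0.3151, 237.2404], [0.5031, 0.0928, 0.3161, 249.0709]]
pad [[0.4925, 0.0902, 0.2544, 428.8743], [0.4915, 0.0911, 0.2544, 192.8353], [0.4993, 0.0916, 0.2514, 305.9999]]
box [[0.5632, -0.0934, -0.1591, 300.489], [0.5568, -0.0932, -0.1714, 85.1427], [0.563, -0.0932, -0.1579, 228.8798]]
collar [[0.5631, -0.0941, -0.1665, 312.7665], [0.5643, -0.0942, -0.1704, 93.2025], [0.5627, -0.0942, -0.156, 225.5206]]
mouth [[0.5629, -0.0941, -0.153, 269.3044], [0.5641, -0.0941, -0.1587, 92.7284], [0.5627, -0.0941, -0.1544, 180.5475]]
holder [[0.6196, 0.3099, 0.2245, 262.635], [0.6095, 0.297, 0.0946, 85.4265], [0.6193, 0.3101, 0.2096, 188.2689]]
keytop [[0.6215, 0.309, 0.2921, 438.7321], [0.6185, 0.3077, 0.0823, 99.7255], [0.6216, 0.3091, 0.3295, 364.7207]]
```

Both cameras agree to within 1–2 mm, so I'm moving now: case_a first, onto the base.

```bash
cat >> h.py <<'E'
pi=np.pi
def st(m=""):
    s=robot.read_state();print(m,"t",round(s["time_s"],2),"p",s["position"].round(4),"rot",s["ee_rot"].round(3),"open",round(s["opening"],3),"grip",round(s["grip_force"],1),"F",s["ft_force"].round(1),"T",s["wrist_torque"].round(2));return s
def pickplace(src,dst,zdst,hov=.17):
    robot.move_pose([*src[:2],hov],[pi,0,src[2]]);
    robot.servo_line([*src[:2],.005],rate=.2)
    robot.move_gripper(0.0);st("gripped")
    robot.servo_line([*src[:2],hov],rate=.2);st("lifted")
    robot.move_pose([*dst[:2],hov],[pi,0,dst[2]])
    robot.servo_line([*dst[:2],zdst+.015],rate=.2)
    robot.servo_line([*dst[:2],zdst+.0055],rate=.03);st("down")
    robot.move_gripper(1.0)
    robot.servo_line([*dst[:2],hov+.02],rate=.2);st("clear")
E
python3 - <<'E'
from h import *
pickplace((.4326,.3157,-.0492+pi),(.4965,.0906,.316+pi),.046)
robot.move_pose([.573,-.355,.19],[pi,0,-.272])
C=[cam("top"),cam("scene")]
print(fit(C,(.4965,.0906),.316,(.09,.056),.080,-1,span=.012).tolist())
print(fit(C,(.4965,.0906),.316,(.09,.056),.046,-1,span=.004).tolist())
print(fit(C[1:],(.573,-.355),-.272,(.09,.056),.034,-1,span=.012).tolist())
cv2.imwrite("pics/s1.png",cv2.resize(C[1]["pixels"][150:300,280:480,::-1],(800,600)))
E
```

```text
gripped t 3.17 p [0.4333 0.3162 0.0063] rot [3.140e+00 2.000e-03 3.092e+00] open 0.644 grip 63.9 F [0.1 0.3 6.6] T [-0.13  0.2   0.01]
lifted t 4.14 p [0.4319 0.3152 0.1691] rot [-3.141e+00 -1.000e-03  3.092e+00] open 0.642 grip 63.4 F [ 0.2 -0.7 -0.8] T [-0.01  0.02 -0.  ]
down t 6.23 p [0.4973 0.0908 0.0524] rot [-3.141e+00  2.000e-03 -2.826e+00] open 0.642 grip 64.0 F [-1.1  1.1  5.2] T [0.32 0.2  0.07]
clear t 7.49 p [0.4958 0.0905 0.1892] rot [ 3.141e+00 -1.000e-03 -2.826e+00] open 1.001 grip 0.0 F [ 0.7 -0.1  0.8] T [0.   0.02 0.  ]
[[0.4969, 0.0901, 0.3184, 415.6863], [0.4972, 0.0897, 0.3189, 251.2339], [0.4965, 0.0904, 0.3178, 169.1059]]
[[0.5027, 0.0926, 0.3163, 267.0911], [0.5026, 0.0926, 0.3197, 231.8117], [0.5051, 0.0877, 0.3128, 67.0157]]
[[0.5731, -0.3552, -0.2698, 186.1824], [0.5731, -0.3552, -0.2698, 186.1824]]
```

View pics/s1.png

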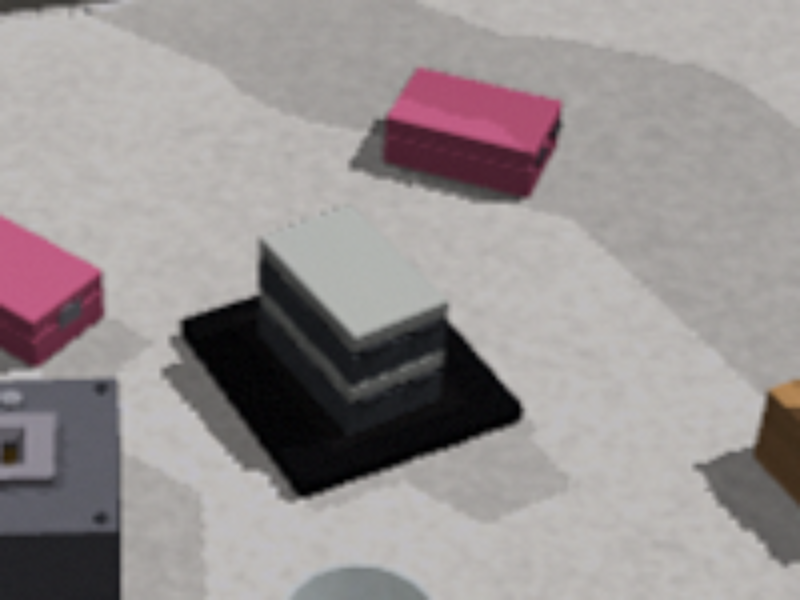

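The second case sits flush on the base at crop (350,300), with the column edges in line. Next is case_b, then a remeasure of the key and lock.

```bash
python3 - <<'E'
from h import *
pickplace((.5731,-.3554,-.2715),(.4969,.0903,.318),.080,hov=.19)
robot.move_pose([.50,.20,.25],[pi,0,.25+pi])
C=[cam("top"),cam("scene")]
print(fit(C,(.4965,.0906),.316,(.09,.056),.114,-1,span=.012).tolist())
for n,ct,yaw,sz,z,sg in (("holder",(.6196,.3099),.22,(.075,.05),.046,0),("keytop",(.6215,.309),.22,(.034,.010),.082,1)):
    print(n,fit(C,ct,yaw,sz,z,sg,span=.006,half=.07).tolist())
s=C[1]["pixels"];
a=cv2.resize(s[150:300,280:440,::-1],(400,375));b=cv2.resize(s[225:300,455:535,::-1],(400,375))
cv2.imwrite("pics/s2.png",np.hstack([a,b]))
E
```

```text
gripped t 11.85 p [ 0.574  -0.3559  0.0066] rot [ 3.141e+00 -2.000e-03 -2.720e-01] open 0.644 grip 65.5 F [-0.4  0.3  7.2] T [ 0.11  0.1  -0.08]
lifted t 12.93 p [ 0.5722 -0.3548  0.1885] rot [-3.141e+00  2.000e-03 -2.710e-01] open 0.641 grip 64.5 F [ 0.   0.9 -1.9] T [ 0.01 -0.01  0.01]
down t 15.68 p [0.4978 0.0904 0.0865] rot [ 3.141e+00 -2.000e-03  3.180e-01] open 0.646 grip 65.2 F [-0.7 -0.4  5. ] T [-0.14  0.17 -0.06]
clear t 16.87 p [0.4962 0.0902 0.2092] rot [-3.141e+00  1.000e-03  3.180e-01] open 0.998 grip 0.0 F [-0.3  0.2 -0.2] T [-0.05 -0.   -0.03]
[[0.4972, 0.0896, 0.3114, 329.7452], [0.4973, 0.0893, 0.3082, 188.9851], [0.4971, 0.0901, 0.3184, 144.1195]]
holder [[0.6194, 0.3097, 0.2218, 212.2467], [0.6216, 0.3074, 0.2511, 33.0918], [0.6193, 0.3101, 0.2169, 195.0455]]
keytop [[0.6216, 0.3091, 0.3167, 382.6803], [0.568, 0.2663, 0.4358, 64.4477], [0.6216, 0.3091, 0.3182, 380.1237]]
```

View pics/s2.png

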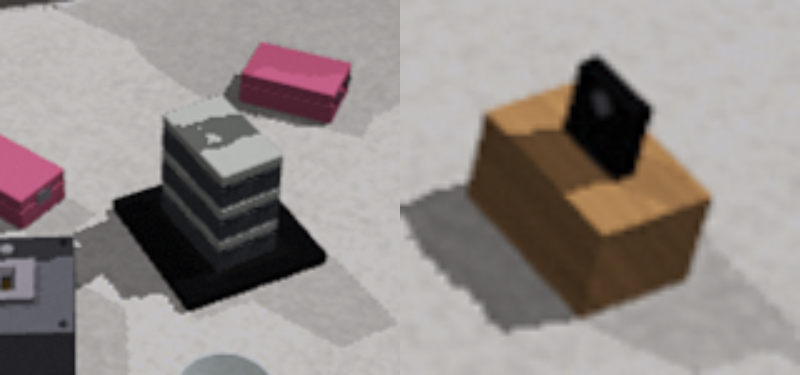

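The column of three is straight at crop (220,180). The key's bow stands in the holder at crop (605,115), slightly rotated within its play. Now I grip the key across its 10 mm, lift it and check it in hand over the lock.

```bash
python3 - <<'E'
from h import *
x,y=.6199,.3096; w=.28+pi
robot.move_pose([x,y,.17],[pi,0,w]); robot.servo_line([x,y,.051],rate=.15)
robot.move_gripper(0.0);st("grip"); 
robot.servo_line([x,y,.07],rate=.05); robot.servo_line([x,y,.2],rate=.2);st("lift")
robot.move_pose([.563,-.0941,.2],[pi,0,-.157+pi]); robot.servo_line([.563,-.0941,.125],rate=.15);robot.pause(.3);st("over")
C=[cam("top"),cam("scene")]
u=proj(C[1],[.563,-.0941,.083])[0].astype(int);print(u)
s=C[1]["pixels"][u[1]-60:u[1]+60,u[0]-70:u[0]+70,::-1]
u=proj(C[0],[.563,-.0941,.083])[0].astype(int)
cv2.imwrite("pics/k1.png",cv2.resize(s,(700,600),interpolation=2))
E
```

```text
grip t 21.77 p [0.62   0.3097 0.0512] rot [ 3.141  0.    -2.862] open 0.105 grip 58.5 F [-1.1  0.5  2.8] T [ 0.03  0.09 -0.02]
lift t 23.1 p [0.6191 0.3091 0.1987] rot [-3.141e+00 -2.000e-03 -2.862e+00] open 0.107 grip 59.0 F [-0.3 -0.1 -0.5] T [-0.03 -0.02  0.05]
over t 25.56 p [ 0.5635 -0.0942  0.1259] rot [-3.142e+00  2.000e-03  2.985e+00] open 0.104 grip 59.0 F [ 0.7 -0.2 -1.2] T [ 0.01  0.04 -0.01]
[280 250]
```

View pics/k1.png

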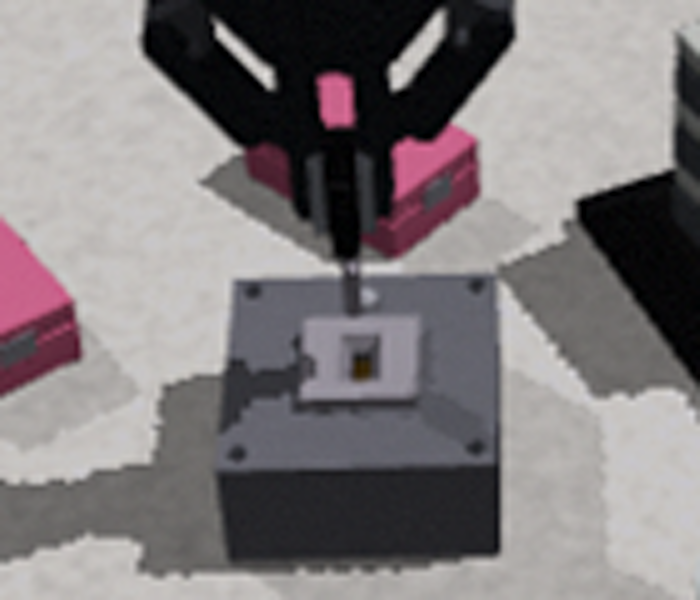

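The key hangs straight with its tip at crop (353,312), directly over the keyway at (362,357). I insert in small steps while watching the force, with lateral compliance and a wiggle.

```bash
cat >> h.py <<'E'
def insert(p,yaw,zend,step=.002,wig=.0,fmax=35,T=8):
    t0=robot.read_state()["time_s"];i=0;p=np.array(p,float);log=[];F0=robot.read_state()["ft_force"] if p[2]>.105 else np.zeros(3)
    while p[2]>zend+1e-6:
        p[2]=max(zend,p[2]-step);i+=1
        robot.servo_line(p.tolist(),rate=.03,attitude=[pi,0,yaw+wig*(-1)**i])
        s=robot.read_state();F=s["ft_force"]
        log.append([round(v,4) for v in (*p,s["position"][2])]+F.round(1).tolist()+[round(s["wrist_torque"][2],2)])
        if abs(F[2])>5: p[:2]+=np.clip(F[:2]*.00006,-.0006,.0006)
        if abs(F[2])>fmax or s["time_s"]-t0>T: log.append("STOP");break
    for l in log:print(l)
    st("end");return p
E
python3 - <<'E'
from h import *
robot.servo_line([.563,-.0941,.105],rate=.1)
print(insert([.563,-.0941,.103],-.157+pi,.0605,wig=.03,fmax=30))
E
```

```text
[np.float64(0.563), np.float64(-0.0941), np.float64(0.101), np.float64(0.1013), 0.3, -0.4, -0.5, np.float64(-0.07)]
[np.float64(0.563), np.float64(-0.0941), np.float64(0.099), np.float64(0.0992), -0.2, -0.1, -1.0, np.float64(0.03)]
[np.float64(0.563), np.float64(-0.0941), np.float64(0.097), np.float64(0.0971), -0.0, -0.6, -0.5, np.float64(0.04)]
[np.float64(0.563), np.float64(-0.0941), np.float64(0.095), np.float64(0.095), -0.0, -0.8, -0.6, np.float64(0.03)]
[np.float64(0.563), np.float64(-0.0941), np.float64(0.093), np.float64(0.093), 1.1, 0.7, 0.2, np.float64(-0.01)]
[np.float64(0.563), np.float64(-0.0941), np.float64(0.091), np.float64(0.091), -0.2, -0.0, -0.1, np.float64(0.01)]
[np.float64(0.563), np.float64(-0.0941), np.float64(0.089), np.float64(0.089), -0.3, 0.0, -0.5, np.float64(-0.03)]
[np.float64(0.563), np.float64(-0.0941), np.float64(0.087), np.float64(0.087), 0.0, -0.6, -0.2, np.float64(-0.1)]
[np.float64(0.563), np.float64(-0.0941), np.float64(0.085), np.float64(0.085), -0.3, 0.1, -0.8, np.float64(-0.01)]
[np.float64(0.563), np.float64(-0.0941), np.float64(0.083), np.fl
[... 887 characters left out ...]
, np.float64(0.067), np.float64(0.0663), 0.5, 0.8, -3.9, np.float64(0.01)]
[np.float64(0.563), np.float64(-0.0941), np.float64(0.065), np.float64(0.0646), 0.9, 1.7, -5.8, np.float64(-0.03)]
[np.float64(0.5631), np.float64(-0.094), np.float64(0.063), np.float64(0.0627), -0.2, -0.1, -4.5, np.float64(0.06)]
[np.float64(0.5631), np.float64(-0.094), np.float64(0.061), np.float64(0.0612), -0.7, 0.6, -0.6, np.float64(-0.02)]
[np.float64(0.5631), np.float64(-0.094), np.float64(0.0605), np.float64(0.0611), -2.7, 2.4, 5.1, np.float64(0.03)]
end t 31.54 p [ 0.5631 -0.094   0.0611] rot [-3.142  0.     3.016] open 0.103 grip 60.4 F [-2.7  2.4  5.1] T [0.41 0.38 0.03]
[ 0.56288809 -0.09385101  0.0605    ]
```

It went in cleanly, and the force rises at the height where the bow seats. I settle it with a slight push, then turn clockwise in steps.

```bash
python3 - <<'E'
from h import *
p=[.563,-.094,.0598];y0=-.157+pi
robot.servo_line(p,rate=.02,attitude=[pi,0,y0]);robot.pause(.5);s=st("seated")
for a in (.3,.6,.9,1.15,1.35,1.48,1.56,1.62,1.66):
    robot.servo_line(p,rate=.02,attitude=[pi,0,y0-a]);s=st(a)
    if abs(s["wrist_torque"][2])>.6: break
robot.pause(.3);st("hold")
C=[cam("top"),cam("scene")]
print(fit(C,(.4965,.0906),.316,(.09,.056),.114,-1,span=.012)[0].tolist())
cv2.imwrite("pics/f.png",np.hstack([cv2.resize(C[1]["pixels"][190:310,210:350,::-1],(400,343)),cv2.resize(C[1]["pixels"][150:300,285:460,::-1],(400,343))]))
E
```

```text
seated t 32.29 p [ 0.5632 -0.094   0.061 ] rot [3.142e+00 1.000e-03 2.985e+00] open 0.105 grip 61.5 F [-2.9  2.3 12.8] T [ 0.52  0.67 -0.06]
0.3 t 32.74 p [ 0.5636 -0.094   0.061 ] rot [3.141e+00 1.000e-03 2.685e+00] open 0.111 grip 61.3 F [-2.3  2.6 11.3] T [ 0.47  0.46 -0.04]
0.6 t 33.19 p [ 0.5636 -0.0941  0.0611] rot [3.141e+00 1.000e-03 2.385e+00] open 0.106 grip 61.4 F [-2.   3.  10.7] T [ 0.49  0.52 -0.03]
0.9 t 33.64 p [ 0.5635 -0.0941  0.0611] rot [3.141e+00 1.000e-03 2.085e+00] open 0.105 grip 61.4 F [-3.1  1.7 11.9] T [0.36 0.6  0.04]
1.15 t 34.04 p [ 0.5634 -0.0941  0.0611] rot [3.141 0.    1.835] open 0.107 grip 61.5 F [-3.9  1.4 12. ] T [ 0.35  0.65 -0.04]
1.35 t 34.39 p [ 0.5633 -0.0941  0.0611] rot [3.141 0.    1.635] open 0.104 grip 61.5 F [-2.7  1.9 11.9] T [0.37 0.76 0.01]
1.48 t 34.67 p [ 0.5633 -0.0941  0.0611] rot [3.141 0.    1.505] open 0.11 grip 61.6 F [-4.   1.4 12.5] T [ 0.31  0.74 -0.02]
1.56 t 34.92 p [ 0.5633 -0.0941  0.0611] rot [3.141 0.    1.425] open 0.105 grip 61.6 F [-4.1  2.4 12.2] T [ 0.44  0.77 -0.08]
1.62 t 35.17 p [ 0.5632 -0.0941  0.0611] rot [3.141 0.    1.365] open 0.102 grip 61.6 F [-3.4  1.7 12.9] T [ 0.4   0.82 -0.02]
1.66 t 35.42 p [ 0.5632 -0.0941  0.0611] rot [3.141 0.    1.325] open 0.107 grip 61.6 F [-3.8  1.  12.5] T [0.37 0.75 0.06]
hold t 35.73 p [ 0.5632 -0.0941  0.0611] rot [3.141 0.    1.325] open 0.109 grip 61.6 F [-3.7  1.3 12.6] T [0.37 0.82 0.04]
[0.4968, 0.0896, 0.3095, 295.8654]
```

View pics/f.png

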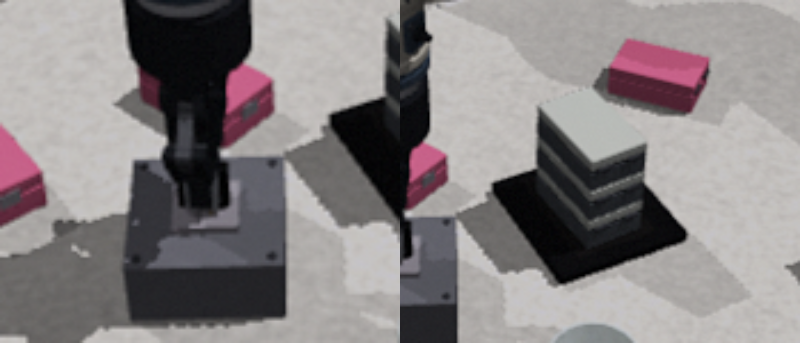

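The key is seated at the home height and turned, and the column is intact. One more small turn will confirm the stop by averaged torque.

```bash
python3 - <<'E'
from h import *
p=[.563,-.094,.0598];y0=-.157+pi
for a in (1.66,1.70,1.74,1.78):
    robot.servo_line(p,rate=.02,attitude=[pi,0,y0-a])
    t=[]
    for _ in range(12): robot.pause(.03);t.append(robot.read_state()["wrist_torque"][2])
    print(a,np.mean(t).round(3),np.std(t).round(3))
    if abs(np.mean(t))>.25:break
st()
E
```

```text
1.66 0.039 0.029
1.7 0.199 0.029
1.74 0.438 0.025
 t 37.77 p [ 0.5632 -0.0941  0.0611] rot [3.141 0.    1.246] open 0.109 grip 61.7 F [-3.2  1.8 12.9] T [0.54 0.75 0.44]
```

The stop is at about 1.67 rad. I ease back to a light hold against it and hand in.

```bash
python3 - <<'E'
from h import *
robot.servo_line([.563,-.094,.0598],rate=.02,attitude=[pi,0,-.157+pi-1.70]);robot.pause(.4);st()
print(robot.close_job())
E
```

```text
t 38.42 p [ 0.5632 -0.0941  0.0611] rot [3.141 0.    1.286] open 0.106 grip 61.7 F [-3.6  1.8 12.3] T [0.45 0.76 0.25]
the job is handed in; nothing more can be done
None
```

The job is handed in at 38 s of the 72 s allowed, with no verdict returned: the three cases stand in a straight column on the pad, and the key is home in the lock, turned clockwise to its stop and still held there.

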